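# Roll the vial into the reader with the paddle

### The job

Feed the blue-capped vial to the reader: pick up the blue-and-white paddle by its post and with it gently roll the blue-capped vial along its lane of the two-lane track, a few centimetres a second, until it drops into the yellow bay in front of the grey reader housing. Never touch the vials with the gripper, keep the blue-capped one in its lane, do not jam it against the reader, and leave the red-capped vial where it lies. Then stand the paddle upright on the desk, off the track, and let go.

Things in the scene. Friction and masses are not known exactly. Their poses are not given: they have to be found in the camera images.
- track: Fixed two-lane track, 300 x 126 mm. Origin: centre of its underside on the desk; +x: rolling direction, to the reader. Lanes 47 mm wide at y = +-33.5 mm, black floor 9 mm up, from x = -144 to 98 mm; guides and end lip 14 mm high. Each lane ends in a bay, x = 98 to 124 mm, yellow floor 5 mm up: a vial whose middle passes x = 98 drops in and stays. Then the grey reader housing, 40 mm high, x = 124 to 150.
- blue_vial_mid (a point): Middle of the blue-capped vial (white body): 44 mm long, 19.6 mm across, about 12 g, loose, lying across one of the two lanes (either). The point is on its axis, 22 mm from either end, 9.8 mm above the lane floor; z is its long axis. It rolls with some resistance: pushed slowly, it stops within 10 mm of where the push stops.
- red_vial_mid (a point): Middle of the red-capped vial, same shape and size, lying across the other lane: leave it there.
- paddle: Paddle standing loose left of the track, 90 g: blue foot 24 (x) by 36 (y) by 34 mm high, on its middle a white upright post 16 x 16 mm, top at 110 mm: grip it near the top. Origin: centre of the foot's underside; z up. Push with either 36 mm wide face (+x or -x side, alike, 12 mm from the origin), the underside just over the guides, 16 to 18 mm above the desk.
Not all that is in view belongs to the job. Leave any brown, green or pink look-alike of the part that bears blue_vial_mid alone.

How it is judged:
By the outcome, as a careful person would: the job done as asked, in the order asked, and still so for the second after the job is handed in, with the robot touching nothing.
It also fails if it takes over 48 s, if anything falls off the work surface, if the arm or the gripper's body presses on something with over 40 N, if the wrist force passes 120 N, or if a joint passes its speed limit or range.

### The arm

A 6-joint arm with a two-finger parallel gripper is mounted at the origin on a cart in front of the work surface, level with it; the furniture and walls round the work are solid. World frame = base frame: x ahead of the robot, y to its left, z up, the work surface at z = 0. Lengths are in m, angles in rad, forces in N, time in s.
With the tool pointing down it reaches from about 0.3 to 0.875 m from the base axis. Payload 6.4 kg.
Tool frame: the origin (TCP) lies between the finger pads; the fingertips stand ctrl.tip_extent ahead of it and the grasp point (between the pads) is the TCP (ctrl.tip_extent is the distance from the TCP to the fingertips, in m); z points along the fingers, y is the line along which they close (so a half turn about z gives the same grasp; the last joint's range is limited). The gripper opens to 85 mm and grips with 20 to 120 N. Pads are 22 mm wide; open, the fingers measure 114 mm over their backs; the gripper's body (76 mm by 85 mm) begins 54 mm behind the grasp point. The pads swing forward as they close: fully open they stand 13 mm farther back than shut.
Start: joints at [-1.529, 0.181, 1.607, -0, 1.354, -0.206], TCP at [0.141, -0.557, 0.25] pointing down, gripper open.
Joint ranges: [-2.99, 2.99], [-0.89, 2.07], [0.3, 2.58], [-1.14, 4.28], [0, 2.63], [-3.12, 3.12]. Speed limits (rad/s): [2.57, 2.57, 3.01, 3.14, 3.14, 3.14].

### API

Orientations are given as a unit quaternion [w, x, y, z].
In Python, from bench import ctrl gives the robot as it stands.
- The arm moves only by the tool send_rows, never from a script. Its arguments are lists of equal length, an entry for each row: "dr": the turn, a rotation vector about the tool's x, y, z in units of 6 degrees (1.0 is 6 degrees), a list of three; "xyz": the shift along the tool's x, y, z in cm, a list of three; "jaw": the opening in per cent of the stroke, from 0 (shut) to 100 (fully open). In form: {"dr": [[wx, wy, wz], ...], "xyz": [[dx, dy, dz], ...], "jaw": [jaw, ...]}. A call has exactly 8 rows; each row is the pose to reach, as a shift and turn from the pose commanded when the call began, along the tool's axes at that moment; what a row does not reach only later rows make up. A row lasts 1/8 s, in which the tool goes at most 62.5 mm and 10.7 degrees, less where a joint would pass 70% of its speed; a pose out of reach is approached as far as the arm can. A call with a gripper value outside its range is refused whole. The fingers move at their own pace and stop on an object; the grip force is fixed at half the most. Time passes only in rows, so rows that repeat a pose let the fingers close, or fill a call up. It gives the time, the measured TCP pose, the force, the opening and the grip force at its end, in the units of the state.
- ctrl.get_obs(): the state, without advancing time (a new reading comes with each control period).
- ctrl.camera(name): name is "side" or "top"; returns the picture (384x512x3 uint8, red, green, blue); there is no depth.
- ctrl.calibration(name): a dict with "camera_matrix" (3x3 intrinsics, pixels), "D" ([k1, k2, p1, p2, k3] as OpenCV has them; the pictures are not rectified), "world_from_camera" (4x4, takes a point from camera to world coordinates). Camera axes: x right, y up, looking along -z (the intrinsics and any distortion apply to the point x, -y, -z); pixel columns grow to the right and rows downward; lengths in m; the calibration is good to about 2 mm. A picture is of the moment at which its call begins. calibration takes no time and is no camera call.
- ctrl.hand_in(): hands the job in; it is judged then, once.
The state is a dict: "time_s": time; "q": joint angles; "dq": joint speeds; "joint_efforts": joint torques, N m; "eef_pos": TCP position; "eef_rot": TCP orientation; "wrist_force": force on the tool from outside, world axes, zero at the start; "torque": the same for the moment, N m; "opening": opening from 0.0 (shut) to 1.0 (fully open); "grasp_force": force on a finger pad.
Only numpy, scipy, OpenCV 4.12 (cv2) and the standard library are available. Lean on these libraries where they do the work, as an engineer would, in place of code of your own. Each camera call takes 0.05 s, during which the arm holds its last target. There are 200 camera calls.

## Working session

There is one attempt and no reset: what is moved stays moved. The work goes in short steps, Python scripts to look and compute and a tool call to move; the robot and the scene stay as the last step left them, time stands still between calls to the robot, and variables do not carry over. Pictures are saved under pics/ and viewed, at most 10 in all, crops included, and the job is handed in when it is done.

Besides the shell and the picture viewer there is one more tool, called after "Call:" as a command line: name --argument value ..., lists and objects as JSON in quotes. send_rows: Moves the arm, as the interface text tells. Its arguments: {"type":"object","properties":{"dr":{"type":"array","items":{"type":"array","items":{"type":"number"}}},"xyz":{"type":"array","items":{"type":"array","items":{"type":"number"}}},"jaw":{"type":"array","items":{"type":"number"}}},"required":["dr","xyz","jaw"]}

```bash
mkdir -p pics
cat > h.py <<'E'
import numpy as np,cv2
from bench import ctrl
def pic(n,f):
    im=ctrl.camera(n); cv2.imwrite('pics/'+f,im[:,:,::-1]); return im
def ray(n,uv,z):
    c=ctrl.calibration(n);K=np.array(c["camera_matrix"]);D=np.array(c["D"]);T=np.array(c["world_from_camera"])
    p=cv2.undistortPoints(np.array(uv,float).reshape(-1,1,2),K,D).reshape(-1,2)
    d=np.c_[p[:,0],-p[:,1],-np.ones(len(p))]@T[:3,:3].T; o=T[:3,3]
    z=np.broadcast_to(z,len(p)); s=(z-o[2])/d[:,2]
    return o+d*s[:,None]
def proj(n,P):
    c=ctrl.calibration(n);K=np.array(c["camera_matrix"]);D=np.array(c["D"]);T=np.linalg.inv(np.array(c["world_from_camera"]))
    P=np.atleast_2d(P)@T[:3,:3].T+T[:3,3]
    return cv2.projectPoints(P*[1,-1,-1],np.zeros(3),np.zeros(3),K,D)[0].reshape(-1,2)
E
python3 - <<'E'
from h import *
a=pic('top','t0.png');b=pic('side','s0.png')
print(ctrl.tip_extent,ctrl.get_obs())
for n in('top','side'):print(np.round(ctrl.calibration(n)["world_from_camera"],2))
E
```

```text
0.019 {'time_s': 0.1, 'q': array([-1.52929441e+00,  1.81459667e-01,  1.60786772e+00, -3.92919303e-05,
        1.35380145e+00, -2.06250674e-01]), 'dq': array([ 0.00021161, -0.0002975 , -0.00209445,  0.00052093, -0.00219968,
        0.00038982]), 'joint_efforts': array([ 1.27684521e-03, -4.45876944e+01, -3.52238238e+01, -4.14619517e-04,
        4.18960350e-03,  1.94864988e-06]), 'eef_pos': array([ 0.14101884, -0.55697557,  0.24949767]), 'eef_rot': array([-7.67068628e-04,  9.92336321e-01,  1.23563893e-01,  4.40828543e-05]), 'wrist_force': array([ 0.16327418,  1.08167633, -0.30428463]), 'torque': array([-0.03293454,  0.04521164,  0.00337954]), 'grasp_force': 0.0, 'opening': 0.9979143337229883}
[[ 0.    1.   -0.05  0.47]
 [-1.    0.    0.03  0.16]
 [ 0.03  0.05  1.    0.91]
 [ 0.    0.    0.    1.  ]]
[[ 0.99  0.05 -0.14  0.36]
 [-0.15  0.42 -0.9  -0.6 ]
 [ 0.01  0.91  0.42  0.42]
 [ 0.    0.    0.    1.  ]]
```

View pics/t0.png

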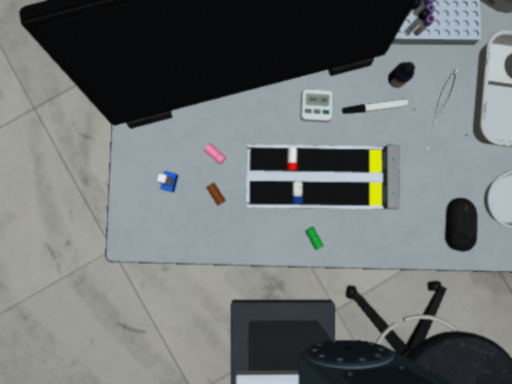

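View pics/s0.png

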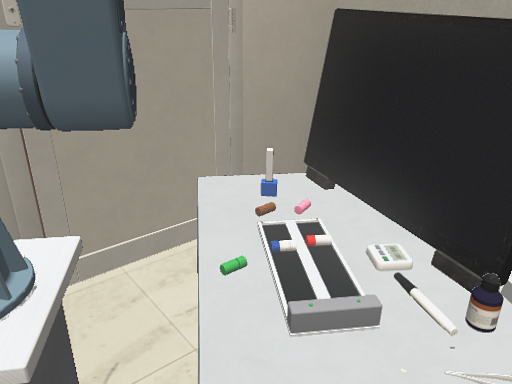

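The top view has the vials on the track: one with a blue cap at about (298,192) in the lower lane, and a red-capped one at (292,160) in the upper lane. The look-alikes lie off the track: brown (216,194), pink (214,154) and green (315,238). The one meant is at (298,192), white body with a blue cap. The paddle is at (168,181), to the left. I'll confirm this in a crop.

Run:
```python
from h import *
a=cv2.imread('pics/t0.png')
c=cv2.resize(a[130:220,145:410],None,fx=3,fy=3,interpolation=cv2.INTER_CUBIC);cv2.imwrite('pics/c0.png',c)
h=cv2.cvtColor(a,cv2.COLOR_BGR2HSV)
y=cv2.inRange(h,(25,150,120),(35,255,255));y[:130]=0;y[220:]=0
n,l,s,ce=cv2.connectedComponentsWithStats(y)
for i in range(1,n):
  if s[i,4]>50: print('yellow',s[i],ce[i],ray('top',[ce[i]],.005))
# black floors
k=(h[:,:,2]<40).astype(np.uint8);m=np.zeros_like(k);m[140:215,240:380]=1;k*=m
n,l,s,ce=cv2.connectedComponentsWithStats(k)
for i in range(1,n):
  if s[i,4]>50: print('black',s[i],cv2.minAreaRect(np.argwhere(l==i)[:,::-1].astype(np.float32)))
# blue parts
b=cv2.inRange(h,(100,130,60),(130,255,255));b[:130]=0;b[220:]=0;b[:,320:]=0
n,l,s,ce=cv2.connectedComponentsWithStats(b)
for i in range(1,n):
  if s[i,4]>15: print('blue',s[i],ce[i])
```

```text
yellow [369 150  13  22 285] [374.97894737 160.53684211] [[ 0.57925374 -0.12307782  0.005     ]]
yellow [369 183  13  22 285] [374.97894737 193.53684211] [[ 0.51193959 -0.12225054  0.005     ]]
black [251 149  36  21 720] ((268.5, 159.0), (20.0, 35.0), 90.0)
black [ 298  149   70   22 1428] ((332.5055236816406, 159.68112182617188), (69.33453369140625, 20.479717254638672), 0.9877604246139526)
black [251 182  41  21 859] ((271.0, 192.0), (20.0, 40.0), 90.0)
black [ 303  183   65   21 1328] ((335.0, 193.0), (20.0, 64.0), 90.0)
blue [161 172  16  19 151] [169.68211921 181.86092715]
blue [293 197  10   7  63] [297.61904762 199.66666667]
```

View pics/c0.png

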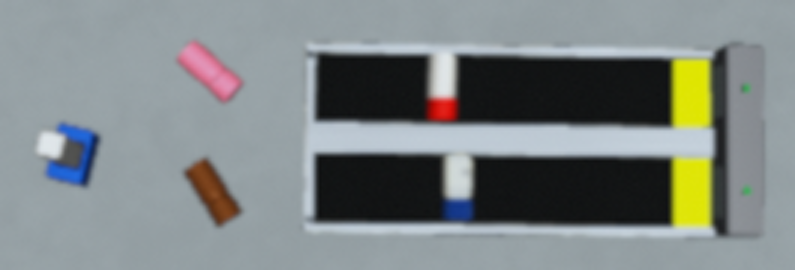

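Confirmed: the blue-capped vial lies in the near lane (world low x), and the paddle is on the left with its foot turned by about 14°. Next I fit the track, paddle and vial poses.

```bash
cat > fit.py <<'E'
from h import *
from scipy.optimize import minimize
def box(cx,cy,z0,z1,lx,ly):
    return np.array([[cx+sx*lx/2,cy+sy*ly/2,z] for sx in(-1,1) for sy in(-1,1) for z in(z0,z1)])
def place(P,x,y,t):
    c,s=np.cos(t),np.sin(t);return np.c_[c*P[:,0]-s*P[:,1]+x,s*P[:,0]+c*P[:,1]+y,P[:,2]]
def hull(n,P,S=8):
    m=np.zeros((384*2,512*2),np.float32);h=cv2.convexHull(proj(n,P).astype(np.float32))
    big=np.zeros((384,512),np.uint8)
    return h
def mask(n,P,roi,S=8):
    x,y,w,h=roi;m=np.zeros((h*S,w*S),np.uint8)
    q=cv2.convexHull(((proj(n,P)-[x,y]+.5)*S).astype(np.float32));cv2.fillConvexPoly(m,np.round(q*16).astype(np.int32),255,shift=4)
    return cv2.resize(m,(w,h),interpolation=cv2.INTER_AREA)/255.
def go(f,x0,d):
    s=np.vstack([x0]+[np.array(x0)+np.eye(3)[i]*d[i] for i in range(3)])
    return minimize(f,x0,method='Nelder-Mead',options=dict(initial_simplex=s,xatol=1e-5,fatol=1e-4))
E
python3 - <<'E'
from fit import *
t=cv2.imread('pics/t0.png');s=cv2.imread('pics/s0.png')
# paddle
for n,im,roi in(('top',t,(150,162,36,40)),('side',s,(250,140,36,64))):
    x,y,w,h=roi;c=im[y:y+h,x:x+w].astype(float)
    sat=c[:,:,0]-c[:,:,2]
    blue=np.clip(sat/np.percentile(sat,97),0,1)
    ft=box(0,0,0,.034,.024,.036);po=box(0,0,.034,.11,.016,.016)
    def f(p):
        return np.abs(mask(n,place(ft,*p),roi)*(1-mask(n,place(po,*p),roi))-blue).sum()
    r=min((go(f,[*ray('top',[[169.7,182]],.03)[0,:2],a],(.008,.008,.15)) for a in(-1.8,-1.57,-1.3)),key=lambda r:r.fun)
    print('paddle',n,r.x.round(4),r.fun,blue.sum())
# track: black+yellow lanes brightness
roi=(236,138,170,76);x,y,w,h=roi
g=t[y:y+h,x:x+w].astype(float);blk=(np.clip(1-g[:,:,2]/190,0,1))
A=box(-.0230,.0335,.009,.009,.242,.047);B=box(-.0230,-.0335,.009,.009,.242,.047)
W=np.ones((h,w));W[:,366-x:]=0;W[:,284-x:306-x]=0
f=lambda p:(W*np.abs(np.maximum(mask('top',place(A,*p),roi,6),mask('top',place(B,*p),roi,6))-blk)).sum()
r=go(f,[.546,-.012,-1.57],(.006,.006,.03));print('track',r.x.round(4),r.fun,blk.sum());tr=r.x
R=lambda P:(lambda d:(np.c_[np.cos(tr[2])*d[:,0]+np.sin(tr[2])*d[:,1],-np.sin(tr[2])*d[:,0]+np.cos(tr[2])*d[:,1]]))(P[:,:2]-tr[:2])
print('yellow in track (exp 111,+-33.5)',R(ray('top',[[374.98,160.54],[374.98,193.54]],.005)))
print('blue vial',R(ray('top',[[297.6,192.5]],.02)), 'red',R(ray('top',[[292,160]],.02)))
c=np.array([[-.15,-.063,.014],[-.15,.063,.014],[.124,-.063,.014],[.15,-.063,.04],[.15,.063,.04]])
print(proj('side',place(c,*tr)).round(0))
E
```

```text
paddle top [ 0.5337  0.2934 -1.8219] 154.42694677871148 241.6190476190476
paddle side [ 0.5329  0.293  -1.7728] 42.55117168818747 259.280487804878
track [ 0.5462 -0.0122 -1.5792] 1065.6260061919504 5794.773684210527
yellow in track (exp 111,+-33.5) [[ 0.11064942  0.03395764]
 [ 0.11038499 -0.03336102]]
blue vial [[-0.04934849 -0.0340927 ]] red [[-0.06090153  0.03049443]]
[[258. 221.]
 [321. 218.]
 [287. 316.]
 [292. 313.]
 [384. 305.]]
```

Track (0.546,-0.012), yaw -1.579, agrees with the yellow bays and the side view. The paddle is at (0.533,0.293), yaw ≈ -1.80, and both cameras agree. I'll go there with the tool y along the paddle's x.

Call:
send_rows --dr '[[0, 0, 0.5], [0, 0, 1], [0, 0, 1.6], [0, 0, 2.2], [0, 0, 2.8], [0, 0, 3.4], [0, 0, 4], [0, 0, 4.5]]' --xyz '[[4.6, -4.1, 0], [9.2, -8.2, 0], [13.8, -12.3, 0], [18.4, -16.3, 0], [23, -20.4, 0], [27.6, -24.5, 0], [32.2, -28.6, 0], [36.8, -32.6, 0]]' --jaw '[100, 100, 100, 100, 100, 100, 100, 100]'

```text
time_s: 1.1
eef_pos: [0.4185, -0.1492, 0.2503]
eef_rot: [0.0, 0.994, -0.112, 0.0]
wrist_force: [1.4, -0.5, -0.2]
opening: 1.001
grasp_force: 0.0
```

```bash
cat > to.py <<'E'
import sys
from h import *
from scipy.spatial.transform import Rotation as Ro
x,y,z,phi=map(float,sys.argv[1:])
o=ctrl.get_obs();q=o['eef_rot'];R=Ro.from_quat([*q[1:],q[0]])
G=Ro.from_matrix(np.array([[np.cos(phi),np.sin(phi),0],[np.sin(phi),-np.cos(phi),0],[0,0,-1]]))
print('t',o['time_s'],'pos',o['eef_pos'].round(4),'open',round(o['opening'],3),'F',o['wrist_force'].round(1),'grip',o['grasp_force'])
print('xyz cm',(R.inv().apply(np.array([x,y,z])-o['eef_pos'])*100).round(2),'dr',((R.inv()*G).as_rotvec()/np.radians(6)).round(2),'q',o['q'].round(2))
E
python3 to.py .533 .293 .2 -.229
```

```text
t 1.1 pos [ 0.4185 -0.1492  0.2503] open 1.001 F [ 1.4 -0.5 -0.2] grip 0.0
xyz cm [  1.27 -45.66   5.02] dr [ 0.   -0.    0.03] q [-0.61 -0.12  1.92 -0.    1.35  1.19]
```

Call:
send_rows --dr '[[0, 0, 0], [0, 0, 0], [0, 0, 0], [0, 0, 0], [0, 0, 0], [0, 0, 0], [0, 0, 0], [0, 0, 0]]' --xyz '[[0.2, -5.8, 0], [0.4, -11.6, 0.5], [0.6, -17.4, 1], [0.8, -23.2, 2], [1, -29, 3], [1.1, -34.8, 4], [1.2, -40.6, 5], [1.3, -45.7, 5]]' --jaw '[100, 100, 100, 100, 100, 100, 100, 100]'

```text
time_s: 2.1
eef_pos: [0.531, 0.2936, 0.1986]
eef_rot: [0.001, 0.994, -0.111, -0.001]
wrist_force: [1.0, -0.4, 1.0]
opening: 1.001
grasp_force: 0.0
```

```bash
python3 to.py .533 .293 .095 -.229
python3 - <<'E'
from h import *
a=pic('side','s1.png')[90:220,200:330];cv2.imwrite('pics/s1c.png',cv2.resize(a[:,:,::-1],None,fx=4,fy=4))
E
```

```text
t 2.1 pos [0.531  0.2936 0.1986] open 1.001 F [ 1.  -0.4  1. ] grip 0.0
xyz cm [ 0.23 -0.   10.36] dr [0.01 0.02 0.06] q [ 0.31  0.3   1.57 -0.    1.27  2.1 ]
```

View pics/s1c.png

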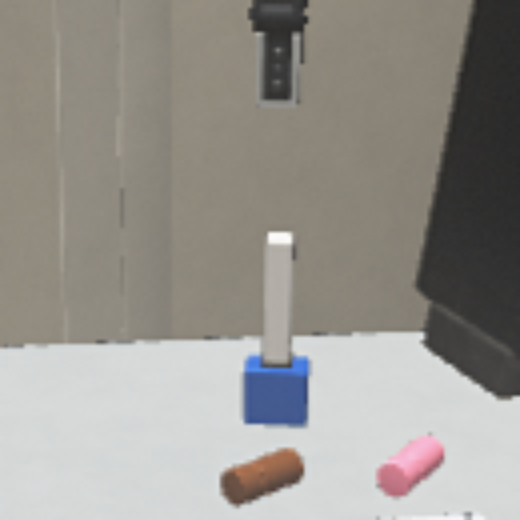

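The side crop shows the gripper right above the white post, about (278,100) over (278,240), with the pad aligned. I go down and close.

Call:
send_rows --dr '[[0, 0, 0], [0, 0, 0], [0, 0, 0], [0, 0, 0], [0, 0, 0], [0, 0, 0], [0, 0, 0], [0, 0, 0]]' --xyz '[[0.2, 0, 2], [0.2, 0, 4.5], [0.2, 0, 7], [0.2, 0, 9], [0.2, 0, 10.3], [0.2, 0, 10.3], [0.2, 0, 10.3], [0.2, 0, 10.3]]' --jaw '[100, 100, 100, 100, 100, 60, 30, 0]'

```text
time_s: 3.15
eef_pos: [0.5345, 0.2914, 0.0984]
eef_rot: [-0.0, 0.994, -0.111, 0.001]
wrist_force: [-0.2, 0.2, 0.6]
opening: 0.377
grasp_force: 0.0
```

Call:
send_rows --dr '[[0, 0, 0], [0, 0, 0], [0, 0, 0], [0, 0, 0], [0, 0, 0], [0, 0, 0], [0, 0, 0], [0, 0, 0]]' --xyz '[[0, 0, 0], [0, 0, 0], [0, 0, 0], [0, 0, 0], [0, 0, 0], [0, 0, 0], [0, 0, 0], [0, 0, 0]]' --jaw '[0, 0, 0, 0, 0, 0, 0, 0]'

```text
time_s: 4.15
eef_pos: [0.5344, 0.2916, 0.0982]
eef_rot: [-0.0, 0.994, -0.111, 0.001]
wrist_force: [-0.0, 1.6, 5.6]
opening: 0.174
grasp_force: 59.1
```

```bash
python3 to.py .514 .137 .170 -.008
```

```text
t 4.15 pos [0.5344 0.2916 0.0982] open 0.174 F [-0.   1.6  5.6] grip 59.106563329696655
xyz cm [ 1.44 15.52 -7.19] dr [-0.01 -0.02 -2.06] q [0.3  0.42 1.63 0.   1.09 2.1 ]
```

Call:
send_rows --dr '[[0, 0, 0], [0, 0, 0], [0, 0, -0.3], [0, 0, -0.7], [0, 0, -1.1], [0, 0, -1.5], [0, 0, -1.8], [0, 0, -2.06]]' --xyz '[[0, 0, -1.5], [0, 0, -4], [0.2, 2, -6], [0.6, 5, -6], [1, 9, -6], [1.6, 13, -6], [2, 17, -6], [2.36, 19.8, -6]]' --jaw '[0, 0, 0, 0, 0, 0, 0, 0]'

```text
time_s: 5.15
eef_pos: [0.5122, 0.0912, 0.1576]
eef_rot: [0.0, 1.0, -0.004, -0.0]
wrist_force: [-0.6, 0.1, -1.7]
opening: 0.175
grasp_force: 58.6
```

```bash
python3 to.py .5134 .093 .115 -.008
python3 - <<'E'
from h import *
a=pic('side','s2.png')[130:320,230:400];cv2.imwrite('pics/s2c.png',cv2.resize(a[:,:,::-1],None,fx=3,fy=3))
E
```

```text
t 5.15 pos [0.5122 0.0912 0.1576] open 0.175 F [-0.6  0.1 -1.7] grip 58.63204836845398
xyz cm [ 0.12 -0.18  4.26] dr [0.   0.01 0.  ] q [-0.05  0.17  1.83 -0.    1.15  1.53]
```

View pics/s2c.png

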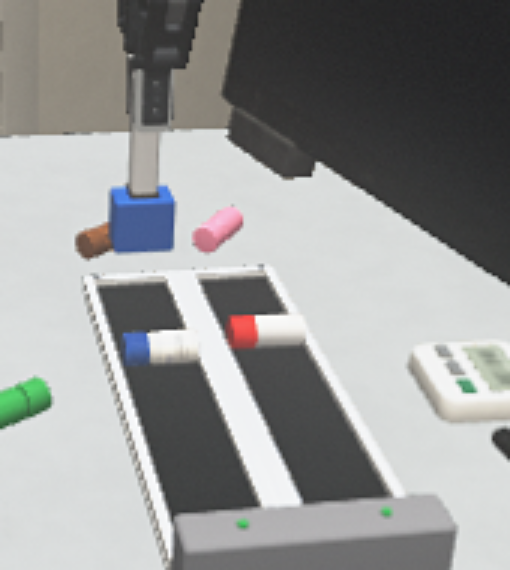

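The paddle hangs upright and square over the lane, with its foot at crop (142,220) and the vial ahead at (160,348). I lower it behind the vial, then start pushing.

Call:
send_rows --dr '[[0, 0, 0], [0, 0, 0], [0, 0, 0], [0, 0, 0], [0, 0, 0], [0, 0, 0], [0, 0, 0], [0, 0, 0]]' --xyz '[[0.1, -0.2, 0.8], [0.1, -0.2, 1.8], [0.1, -0.2, 2.7], [0.1, -0.2, 3.5], [0.1, -0.2, 4.1], [0.1, -0.2, 4.26], [0.1, -0.2, 4.26], [0.1, -0.2, 4.26]]' --jaw '[0, 0, 0, 0, 0, 0, 0, 0]'

```text
time_s: 6.2
eef_pos: [0.5142, 0.0948, 0.1151]
eef_rot: [0.0, 1.0, -0.004, 0.0]
wrist_force: [0.1, 0.6, -1.7]
opening: 0.18
grasp_force: 58.7
```

```bash
python3 to.py .5125 -.012 .115 -.008
python3 - <<'E'
from fit import *
a=pic('side','s3.png')[:,:,::-1];p=ctrl.get_obs()['eef_pos']
roi=(250,160,60,90);x,y,w,h=roi;c=a[y:y+h,x:x+w].astype(float);sat=c[:,:,0]-c[:,:,2];blue=np.clip(sat/np.percentile(sat,97),0,1)
blue[240-y-2:]=0
def f(v):
    q=place(box(0,0,v[2],v[2]+.034,.024,.036),v[0],v[1],-1.579)
    return np.abs(mask('side',q,roi)-blue).sum()
for z in(.013,.017,.021):
    r=minimize(lambda u:f([*u,z]),p[:2],method='Nelder-Mead',options=dict(initial_simplex=p[:2]+np.array([[0,0],[.006,0],[0,.006]])));print(z,r.x.round(4),r.fun)
E
```

```text
t 6.2 pos [0.5142 0.0948 0.1151] open 0.18 F [ 0.1  0.6 -1.7] grip 58.68058204650879
xyz cm [-9.000e-02  1.068e+01  1.000e-02] dr [ 0.   -0.01  0.  ] q [-0.04  0.23  1.85  0.    1.06  1.53]
0.013 [0.5141 0.1014] 160.65867828612926
0.017 [0.5122 0.0948] 170.0319535221496
0.021 [0.5112 0.0881] 179.24342774146697
```

Fit agrees with an underside at 17 mm, at the TCP in x/y. I push at about 3 cm/s.

Call:
send_rows --dr '[[0, 0, 0], [0, 0, 0], [0, 0, 0], [0, 0, 0], [0, 0, 0], [0, 0, 0], [0, 0, 0], [0, 0, 0]]' --xyz '[[-0.1, 0.4, 0], [-0.1, 0.8, 0], [-0.1, 1.2, 0], [-0.1, 1.6, 0], [-0.1, 2, 0], [-0.1, 2.3, 0], [-0.1, 2.6, 0], [-0.1, 2.9, 0]]' --jaw '[0, 0, 0, 0, 0, 0, 0, 0]'

```text
time_s: 7.25
eef_pos: [0.5126, 0.0657, 0.1147]
eef_rot: [-0.0, 1.0, -0.004, -0.0]
wrist_force: [0.1, 0.7, -2.6]
opening: 0.178
grasp_force: 58.7
```

Call:
send_rows --dr '[[0, 0, 0], [0, 0, 0], [0, 0, 0], [0, 0, 0], [0, 0, 0], [0, 0, 0], [0, 0, 0], [0, 0, 0]]' --xyz '[[0, 0.3, 0], [0, 0.6, 0], [0, 0.9, 0], [0, 1.2, 0], [0, 1.6, 0], [0, 2, 0], [0, 2.4, 0], [0, 2.8, 0]]' --jaw '[0, 0, 0, 0, 0, 0, 0, 0]'

```text
time_s: 8.25
eef_pos: [0.5124, 0.0376, 0.1147]
eef_rot: [-0.0, 1.0, -0.004, -0.0]
wrist_force: [0.9, -0.5, -1.0]
opening: 0.178
grasp_force: 58.7
```

Call:
send_rows --dr '[[0, 0, 0], [0, 0, 0], [0, 0, 0], [0, 0, 0], [0, 0, 0], [0, 0, 0], [0, 0, 0], [0, 0, 0]]' --xyz '[[0, 0.4, 0], [0, 0.8, 0], [0, 1.2, 0], [0, 1.6, 0], [0, 2, 0], [0, 2.4, 0], [0, 2.8, 0], [0, 3.2, 0]]' --jaw '[0, 0, 0, 0, 0, 0, 0, 0]'

```text
time_s: 9.25
eef_pos: [0.5122, 0.0056, 0.1147]
eef_rot: [-0.0, 1.0, -0.004, -0.0]
wrist_force: [-0.8, 0.1, -1.4]
opening: 0.179
grasp_force: 58.7
```

```bash
python3 to.py .5118 -.092 .115 -.008
python3 - <<'E'
from h import *
a=pic('side','s4.png')[130:320,230:400];cv2.imwrite('pics/s4c.png',cv2.resize(a[:,:,::-1],None,fx=3,fy=3))
E
```

```text
t 9.25 pos [0.5122 0.0056 0.1147] open 0.179 F [-0.8  0.1 -1.4] grip 58.67764949798584
xyz cm [ 0.04  9.76 -0.03] dr [-0.  0.  0.] q [-0.22  0.21  1.87 -0.    1.06  1.36]
```

View pics/s4c.png

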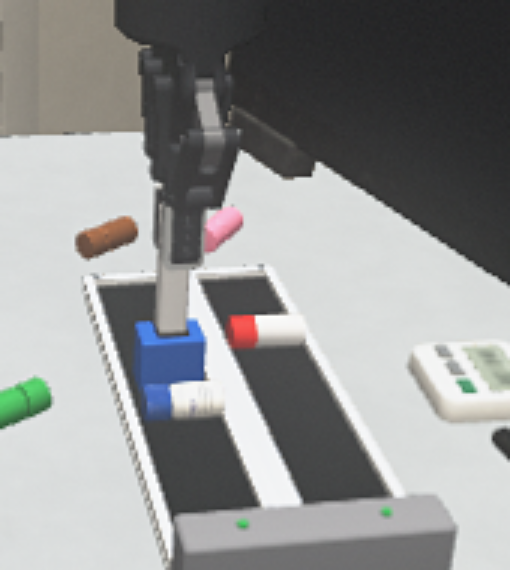

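The vial at crop (185,400) rolls squarely ahead of the foot, still in its lane. The red one at (265,330) hasn't moved. Remaining push: about 9.6 cm.

Call:
send_rows --dr '[[0, 0, 0], [0, 0, 0], [0, 0, 0], [0, 0, 0], [0, 0, 0], [0, 0, 0], [0, 0, 0], [0, 0, 0]]' --xyz '[[0, 0.3, 0], [0, 0.7, 0], [0, 1.1, 0], [0, 1.5, 0], [0, 1.9, 0], [0, 2.3, 0], [0, 2.7, 0], [0, 3.1, 0]]' --jaw '[0, 0, 0, 0, 0, 0, 0, 0]'

```text
time_s: 10.3
eef_pos: [0.512, -0.0254, 0.1147]
eef_rot: [-0.0, 1.0, -0.004, -0.0]
wrist_force: [-0.6, 0.1, -1.5]
opening: 0.178
grasp_force: 58.7
```

Call:
send_rows --dr '[[0, 0, 0], [0, 0, 0], [0, 0, 0], [0, 0, 0], [0, 0, 0], [0, 0, 0], [0, 0, 0], [0, 0, 0]]' --xyz '[[0, 0.4, 0], [0, 0.8, 0], [0, 1.2, 0], [0, 1.6, 0], [0, 2, 0], [0, 2.4, 0], [0, 2.8, 0], [0, 3.2, 0]]' --jaw '[0, 0, 0, 0, 0, 0, 0, 0]'

```text
time_s: 11.3
eef_pos: [0.5117, -0.0574, 0.1147]
eef_rot: [0.0, 1.0, -0.004, 0.0]
wrist_force: [-0.5, 1.2, -1.0]
opening: 0.176
grasp_force: 58.7
```

Call:
send_rows --dr '[[0, 0, 0], [0, 0, 0], [0, 0, 0], [0, 0, 0], [0, 0, 0], [0, 0, 0], [0, 0, 0], [0, 0, 0]]' --xyz '[[0, 0.4, 0], [0, 0.8, 0], [0, 1.2, 0], [0, 1.6, 0], [0, 2, 0], [0, 2.3, 0], [0, 2.6, 0], [0, 2.9, 0]]' --jaw '[0, 0, 0, 0, 0, 0, 0, 0]'

```text
time_s: 12.3
eef_pos: [0.5115, -0.0863, 0.1147]
eef_rot: [-0.0, 1.0, -0.004, -0.0]
wrist_force: [0.1, 0.4, -1.0]
opening: 0.175
grasp_force: 58.7
```

```bash
python3 to.py .5118 -.092 .115 -.008
python3 - <<'E'
from h import *
a=pic('side','s5.png')[170:340,230:400];cv2.imwrite('pics/s5c.png',cv2.resize(a[:,:,::-1],None,fx=3,fy=3))
E
```

```text
t 12.3 pos [ 0.5115 -0.0863  0.1147] open 0.175 F [ 0.1  0.4 -1. ] grip 58.68138670921326
xyz cm [ 0.04  0.57 -0.03] dr [-0.  0.  0.] q [-0.4   0.23  1.86  0.    1.06  1.18]
```

View pics/s5c.png

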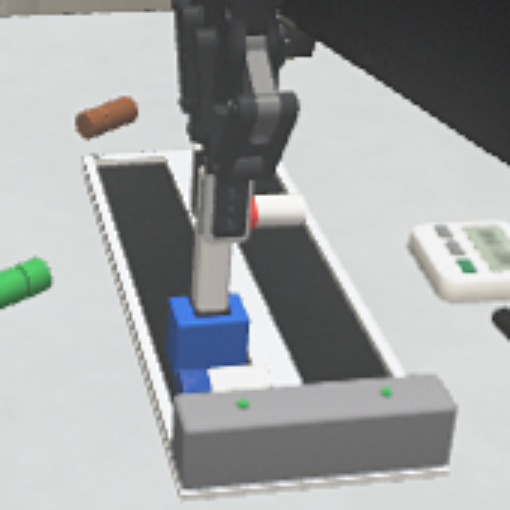

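The vial, at crop (225,380), is just at the bay edge. I push 6 mm more, slowly.

Call:
send_rows --dr '[[0, 0, 0], [0, 0, 0], [0, 0, 0], [0, 0, 0], [0, 0, 0], [0, 0, 0], [0, 0, 0], [0, 0, 0]]' --xyz '[[0, 0.25, 0], [0, 0.5, 0], [0, 0.65, 0], [0, 0.65, 0], [0, 0.65, 0], [0, 0.5, 0], [0, 0, 0], [0, -0.8, 0]]' --jaw '[0, 0, 0, 0, 0, 0, 0, 0]'

```text
time_s: 13.35
eef_pos: [0.5115, -0.0777, 0.1147]
eef_rot: [-0.0, 1.0, -0.004, -0.0]
wrist_force: [0.2, 0.2, -0.9]
opening: 0.177
grasp_force: 58.7
```

```bash
python3 to.py .5118 -.092 .115 -.008
python3 - <<'E'
from h import *
a=pic('side','s6.png')[230:340,270:400][:,:,::-1];b=pic('top','t6.png')[130:220,310:410][:,:,::-1]
a=cv2.resize(a,(500,423));b=cv2.resize(b,(300,270));b=cv2.copyMakeBorder(b,0,153,0,0,0)
cv2.imwrite('pics/m6.png',np.hstack([a,b]))
E
```

```text
t 13.35 pos [ 0.5115 -0.0777  0.1147] open 0.177 F [ 0.2  0.2 -0.9] grip 58.6775940656662
xyz cm [ 0.04  1.43 -0.03] dr [-0.  0.  0.] q [-0.38  0.22  1.86  0.    1.06  1.2 ]
```

View pics/m6.png

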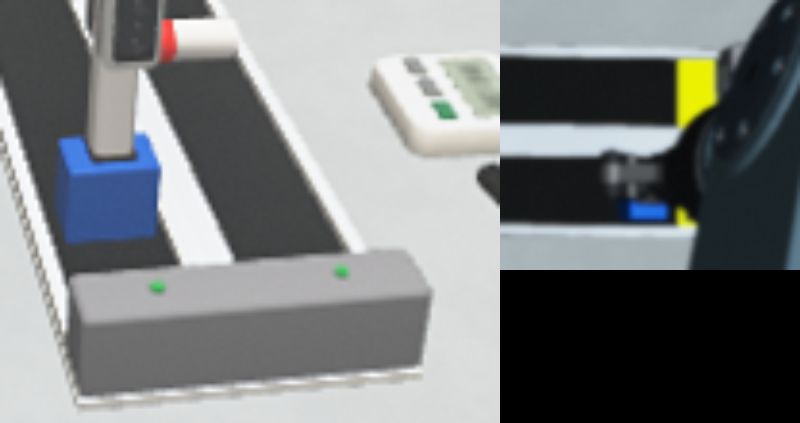

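The vial has gone out of sight behind the housing, so it dropped into the bay. The red one still lies in place at (200,38). I lift the paddle and carry it back to the free spot on the left.

Call:
send_rows --dr '[[0, 0, 0], [0, 0, 0], [0, 0, 0], [0, 0, 0], [0, 0, 0], [0, 0, 0], [0, 0, 0], [0, 0, 0]]' --xyz '[[0, -0.3, -1], [0, -0.3, -3], [0, -0.3, -5], [0.1, -2, -6], [0.3, -6, -6], [0.5, -10, -6], [0.7, -14, -6], [0.9, -18, -6]]' --jaw '[0, 0, 0, 0, 0, 0, 0, 0]'

```text
time_s: 14.45
eef_pos: [0.5214, 0.1042, 0.1747]
eef_rot: [-0.0, 1.0, -0.004, -0.0]
wrist_force: [0.1, -0.3, -1.3]
opening: 0.18
grasp_force: 58.7
```

Call:
send_rows --dr '[[0, 0, 0], [0, 0, 0], [0, 0, 0], [0, 0, 0], [0, 0, 0], [0, 0, 0], [0, 0, 0], [0, 0, 0]]' --xyz '[[0.1, -4, 0], [0.2, -8, 0], [0.4, -12, 0], [0.5, -15, 0], [0.6, -17.5, 0], [0.65, -18.8, 0], [0.65, -18.8, 0], [0.65, -18.8, 0]]' --jaw '[0, 0, 0, 0, 0, 0, 0, 0]'

```text
time_s: 15.45
eef_pos: [0.5297, 0.2891, 0.1746]
eef_rot: [0.0, 1.0, -0.004, -0.0]
wrist_force: [0.2, -0.2, -0.8]
opening: 0.175
grasp_force: 58.8
```

```bash
python3 to.py .53 .29 .099 -.008
python3 - <<'E'
from h import *
a=pic('top','t7.png')[120:230,140:410][:,:,::-1]
cv2.imwrite('pics/t7c.png',cv2.resize(a,None,fx=2.9,fy=2.9,interpolation=2))
E
```

```text
t 15.45 pos [0.5297 0.2891 0.1746] open 0.175 F [ 0.2 -0.2 -0.8] grip 58.76558840274811
xyz cm [ 0.03 -0.09  7.56] dr [ 0.  0. -0.] q [ 0.3   0.32  1.6  -0.    1.22  1.88]
```

View pics/t7c.png

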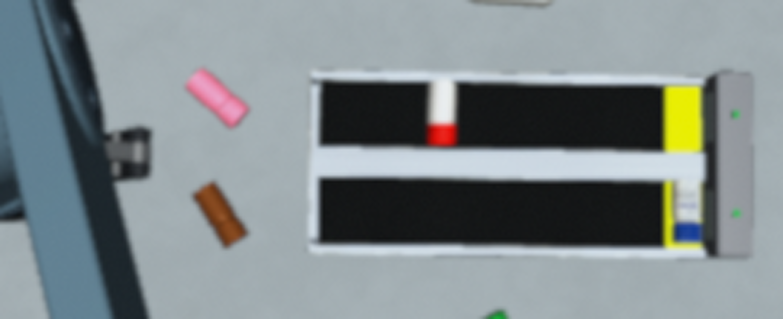

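The blue-capped vial lies in the yellow bay, crop (687,210), and the red one is unmoved at (441,115). I set the paddle down gently.

Call:
send_rows --dr '[[0, 0, 0], [0, 0, 0], [0, 0, 0], [0, 0, 0], [0, 0, 0], [0, 0, 0], [0, 0, 0], [0, 0, 0]]' --xyz '[[0, 0, 1.5], [0, 0, 3.5], [0, 0, 5.3], [0, 0, 6.5], [0, 0, 7.1], [0, 0, 7.4], [0, 0, 7.55], [0, 0, 7.65]]' --jaw '[0, 0, 0, 0, 0, 0, 0, 0]'

```text
time_s: 16.5
eef_pos: [0.5303, 0.2899, 0.0987]
eef_rot: [-0.0, 1.0, -0.004, 0.0]
wrist_force: [-0.2, 0.2, -1.0]
opening: 0.177
grasp_force: 58.8
```

Force is still the paddle's weight, so I go down a hair more until contact.

Call:
send_rows --dr '[[0, 0, 0], [0, 0, 0], [0, 0, 0], [0, 0, 0], [0, 0, 0], [0, 0, 0], [0, 0, 0], [0, 0, 0]]' --xyz '[[0, 0, 0.02], [0, 0, 0.04], [0, 0, 0.06], [0, 0, 0.08], [0, 0, 0.08], [0, 0, 0.08], [0, 0, 0.08], [0, 0, 0.08]]' --jaw '[0, 0, 0, 0, 0, 0, 0, 0]'

```text
time_s: 17.5
eef_pos: [0.5303, 0.2899, 0.0982]
eef_rot: [-0.0, 1.0, -0.004, 0.0]
wrist_force: [-1.9, -1.0, 5.8]
opening: 0.176
grasp_force: 59.8
```

In contact (6.8 N step). I open, then rise.

Call:
send_rows --dr '[[0, 0, 0], [0, 0, 0], [0, 0, 0], [0, 0, 0], [0, 0, 0], [0, 0, 0], [0, 0, 0], [0, 0, 0]]' --xyz '[[0, 0, 0], [0, 0, 0], [0, 0, 0], [0, 0, 0], [0, 0, 0], [0, 0, 0], [0, 0, 0], [0, 0, 0]]' --jaw '[20, 25, 35, 50, 70, 90, 100, 100]'

```text
time_s: 18.5
eef_pos: [0.5299, 0.2897, 0.0974]
eef_rot: [-0.0, 1.0, -0.004, 0.0]
wrist_force: [0.4, 0.2, 0.1]
opening: 1.005
grasp_force: 0.0
```

Call:
send_rows --dr '[[0, 0, 0], [0, 0, 0], [0, 0, 0], [0, 0, 0], [0, 0, 0], [0, 0, 0], [0, 0, 0], [0, 0, 0]]' --xyz '[[0, 0, 0], [0, 0, 0], [0, 0, -1.5], [0, 0, -4], [0, 0, -7], [0, 0, -10], [0, 0, -12], [0, 0, -12]]' --jaw '[100, 100, 100, 100, 100, 100, 100, 100]'

```text
time_s: 19.5
eef_pos: [0.531, 0.2901, 0.2197]
eef_rot: [-0.001, 1.0, -0.004, 0.002]
wrist_force: [-0.1, 0.1, 0.4]
opening: 0.997
grasp_force: 0.0
```

Run:
```python
from h import *
a=pic('side','s8.png')[90:330,200:400][:,:,::-1]
cv2.imwrite('pics/s8c.png',cv2.resize(a,None,fx=2.4,fy=2.4))
```

```text
(no output)
```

View pics/s8c.png

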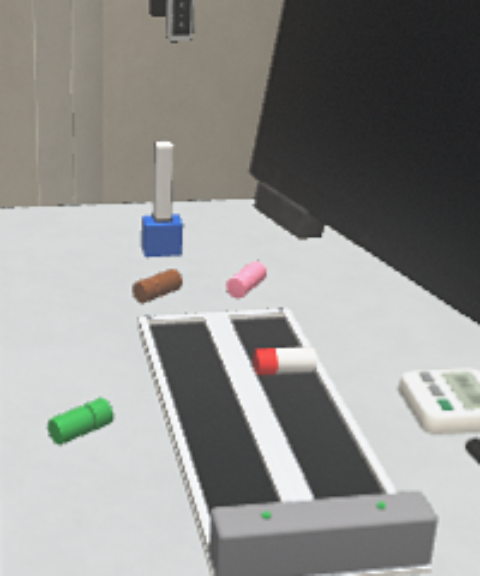

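The paddle stands upright at (162,235), off the track, with the gripper clear above it. The red vial is unmoved at (285,360).

```bash
python3 -c "
from bench import ctrl
print(ctrl.hand_in())"
```

```text
the job is handed in; nothing more can be done
None
```

The blue-capped vial is in its yellow bay, the red-capped one is where it lay, and the paddle stands upright on the desk to the left of the track, released; I handed the job in at about 19.5 s.

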